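Fetch and stock the drying tray

TASK

Lift the hook tool off the roof of the clear cover, drop its hook into the tray's pull loop, and with it draw the tray completely out of the cover, a couple of centimetres clear of it or more; then lay the hook back in its rest, with the rod towards the back. Pour all the ceramic balls from the larger beaker into the tray's wide trough and stand it upright back on the worktop, outside the tray, and stand every empty small beaker upright on the floor of the tray's narrow bay. Leave the blue-capped jar and the timer where they are.

Things in the scene. Friction and masses are not known exactly. Their poses are not given: they have to be found in the camera images.
- cover: Low clear-plastic dust cover with aluminium edges, fixed to the worktop, 250 mm deep (its x), 172 mm wide (y), 100 mm high, open at the front (its -x side) and without a floor. Inside 160 mm wide, 95 mm high. Origin: centre of the underside; x points from the mouth to the closed back, z up.
- cover_mouth (a point): Centre of the cover's open front edge, at worktop height. x points into the cover, so points outside in front of it have negative x.
- rest (a point): Middle of the grey hook rest on the cover roof, 138 mm above the worktop: the hook origin lies here, its x along this x (towards the back). Two supports, 10 mm thick, stand 33 mm before and behind, the handle on them between outward-leaning prongs about 29 mm apart, up to 5 mm above the handle middle; the 56 mm between the supports are free to grip, with 24 mm of air below the handle.
- tray: Loose aluminium tray, 180 mm long (x), 150 mm wide (y), walls 28 mm high, 4 mm thick, floor 4 mm, about 400 g; on the worktop, at the start in the cover. Origin: centre of the underside; its front, -x, has the pull loop; z up. A divider along x (24 mm high) at y = -5 mm parts it into a narrow bay (y -71 to -7 mm) and a wide trough (y -3 to 71 mm), both 172 mm long.
- loop (a point): Centre of the opening of the steel pull loop of the tray: a level U of 8 mm round bar, its middle 22 mm above the underside of the tray. Opening 44 mm wide (y), about 35 mm long (x); the crossbar lies 20 mm towards -x. At the start this point is about 35 to 45 mm inside the mouth, under the roof. Axes as the tray.
- bay (a point): Centre of the floor of the tray's narrow bay (172 x 64 mm), for the small beakers. Axes as the tray's.
- trough (a point): Centre of the floor of the tray's wide trough (172 x 74 mm), for the balls. Axes as the tray's.
- hook: Hook tool, 120 g: a wooden handle 90 mm long (its x), 20 mm wide (y), 20 mm high (z); from its end at +x a 7 mm steel rod runs on to x = 100 mm and there turns straight down. Origin: middle of the handle; z up, x towards the hook end.
- hook_tip (a point): Lowest end of the hook, at x = 100 mm, z = -34 mm of the tool.
- beaker: The larger glass beaker, diameter 58 mm, 72 mm tall, 75 g, floor 3 mm, standing on a 2.4 mm thick round mat, holding six balls. Origin: centre of the underside, z (from the floor to the mouth) up.
- jar: Jar with a blue screw cap, 66 mm diameter, 89 mm tall, standing by; not part of the work. Origin: centre of the underside.
- timer: Small white bench timer, 58 x 62 x 20 mm, lying by; not part of the work. Origin: centre of the underside.
- small_0: Small empty glass beaker (one to three are there in a run, the others absent), outer diameter 50 mm, 60 mm tall, with a thick heavy bottom, about 180 g, standing on the worktop. Origin: centre of the underside, z up. Can be gripped from above round its upper part.
- small_1: Small empty glass beaker (one to three are there in a run, the others absent), outer diameter 50 mm, 60 mm tall, with a thick heavy bottom, about 180 g, standing on the worktop. Origin: centre of the underside, z up. Can be gripped from above round its upper part.
- small_2: Small empty glass beaker (one to three are there in a run, the others absent), outer diameter 50 mm, 60 mm tall, with a thick heavy bottom, about 180 g, standing on the worktop. Origin: centre of the underside, z up. Can be gripped from above round its upper part.
- ball_0_center (a point): Centre of a white ceramic drying ball, 15 mm diameter, 10 g, at the start in the beaker (there are six).
- ball_1_center (a point): Centre of a white ceramic drying ball, 15 mm diameter, 10 g, at the start in the beaker (there are six).
- ball_2_center (a point): Centre of a white ceramic drying ball, 15 mm diameter, 10 g, at the start in the beaker (there are six).
- ball_3_center (a point): Centre of a white ceramic drying ball, 15 mm diameter, 10 g, at the start in the beaker (there are six).
- ball_4_center (a point): Centre of a white ceramic drying ball, 15 mm diameter, 10 g, at the start in the beaker (there are six).
- ball_5_center (a point): Centre of a white ceramic drying ball, 15 mm diameter, 10 g, at the start in the beaker (there are six).
Things that resemble listed ones, but are neither listed nor needed, are in the scene too. What is shaped like the small_0 but red is not meant.

How it is judged:
By the outcome, as a careful person would: the job done as asked, in the order asked, and still so for the second after the job is handed in, with the robot touching nothing.
Of small_0, small_1, small_2 only 1 to 3 are there at a start; the rules pass over those that are not, and their reading is None.
At some moment in a run one of small_0, small_1, small_2 may be knocked a few centimetres aside while the robot is not near it.
It also fails if it takes over 210 s, if anything falls off the work surface, if the arm or the gripper's body presses on something with over 40 N, if the wrist force passes 120 N, or if a joint passes its speed limit or range.

ROBOT

A 6-joint arm with a two-finger parallel gripper is mounted at the origin on a cart in front of the work surface, level with it; the furniture and walls round the work are solid. World frame = base frame: x ahead of the robot, y to its left, z up, the work surface at z = 0. Lengths are in m, angles in rad, forces in N, time in s.
With the tool pointing down it reaches from about 0.375 to 0.975 m from the base axis. Payload 3.8 kg.
Tool frame: the origin (TCP) lies midway between the tips of the shut fingers; the grasp point (between the pads) lies 19 mm behind it; z points along the fingers, y is the line along which they close (so a half turn about z gives the same grasp; the last joint's range is limited). The gripper opens to 85 mm and grips with 20 to 120 N. Pads are 22 mm wide; open, the fingers measure 114 mm over their backs; the gripper's body (76 mm by 85 mm) begins 54 mm behind the grasp point. The pads swing forward as they close: fully open they stand 13 mm farther back than shut.
Start: joints at [-1.164, 0.264, 1.604, -0, 1.274, -0.037], TCP at [0.29, -0.61, 0.231] pointing down, gripper open.
Joint ranges: [-2.63, 2.63], [-0.94, 2.18], [0.31, 2.57], [-1.31, 4.45], [0, 2.66], [-2.55, 2.55]. Speed limits (rad/s): [2.57, 2.57, 3.14, 3.14, 3.14, 3.14].

INTERFACE

Orientations are given as a rotation vector (axis times angle).
In Python, from workcell import sensors, viewer, job gives the robot as it stands.
- The arm moves only by the shell command python3 -m inch 'ROWS' [FORCE]. ROWS is JSON, one flat list of numbers, 7 for each row, row after row: the shift along the tool's x, y, z in mm, then the turn, a rotation vector about the tool's x, y, z in degrees, then the finger opening in mm, from 0 to 85.4. A call has exactly 8 rows; each row shifts and turns the commanded pose from where the row before left it, along the tool's axes as they then stand; what a row does not reach is not made up. A row lasts 1/10 s, in which the tool goes at most 50 mm and 8.59 degrees, less where a joint would pass 70% of its speed; a pose out of reach is approached as far as the arm can. A call is refused whole if a number of a shift passes 50 or a number of a turn 8.59, either way. A call with a gripper value outside its range is refused whole. The fingers move at their own pace and stop on an object; FORCE is the grip in N (left out, the last holds). Time passes only in rows, so rows that do not move let the fingers close, or fill a call up. It gives the time, the measured TCP pose, the force, the opening and the grip force at its end, in the units of the state.
- sensors.read_state(): the state, without advancing time (a new reading comes with each control period).
- viewer.read_camera(name): name is "scene" or "top" or "wrist"; returns the picture (480x640x3 uint8, red, green, blue); there is no depth.
- viewer.camera_params(name): a dict with "K" (3x3 intrinsics, pixels), "world_to_cam" (4x4, takes a point from world to camera coordinates). Camera axes: x right, y down, z forward; pixel columns grow to the right and rows downward; lengths in m; the calibration is good to about 2 mm. A picture is of the moment at which its call begins: read the wrist's pose just before it. camera_params takes no time and is no camera call; for the wrist camera it gives the pose at the moment of the call.
- job.finish_job(): hands the job in; it is judged then, once.
The state is a dict: "time": time; "q": joint angles; "joint_vel": joint speeds; "joint_torque": joint torques, N m; "tool_pos": TCP position; "tcp_rot": TCP orientation; "wrist_force": force on the tool from outside, world axes, zero at the start; "torque": the same for the moment, N m; "width": opening from 0.0 (shut) to 1.0 (fully open); "grip_force": force on a finger pad.
Only numpy, scipy, OpenCV 4.12 (cv2) and the standard library are available. Lean on these libraries where they do the work, as an engineer would, in place of code of your own. Each camera call takes 0.05 s, during which the arm holds its last target. There are 200 camera calls.

## Working session

There is one attempt and no reset: what is moved stays moved. The work goes in short steps, Python scripts to look and compute and a shell command to move; the robot and the scene stay as the last step left them, time stands still between calls to the robot, and variables do not carry over. Pictures are saved under pics/ and viewed, at most 14 in all, crops included, and the job is handed in when it is done.

```bash
ls; mkdir -p pics
cat > h.py <<'E'
import numpy as np,cv2
from scipy.spatial.transform import Rotation as R
from workcell import sensors,viewer,job
def snap(n,f):
    im=viewer.read_camera(n); cv2.imwrite('pics/'+f,im[:,:,::-1]); return im
def ray(n,u,v,z,p=None):
    p=p or viewer.camera_params(n); K=np.array(p['K']);T=np.array(p['world_to_cam'])
    d=T[:3,:3].T@np.linalg.inv(K)@[u,v,1]; c=-T[:3,:3].T@T[:3,3]
    return c+d*(z-c[2])/d[2]
def proj(n,P,p=None):
    p=p or viewer.camera_params(n); K=np.array(p['K']);T=np.array(p['world_to_cam'])
    q=K@(T[:3,:3]@np.array(P)+T[:3,3]); return q[:2]/q[2]
def st():
    s=sensors.read_state(); print('t',round(s['time'],2),'p',np.round(s['tool_pos'],4),'R',np.round(R.from_rotvec(s['tcp_rot']).as_matrix(),3).tolist(),'F',np.round(s['wrist_force'],1),'w',round(s['width'],3),'g',s['grip_force'],'q',np.round(s['q'],2)); return s
E
python3 - <<'E'
from h import *
snap('scene','s0.png');snap('top','t0.png');st()
for n in('scene','top'):
    p=viewer.camera_params(n);T=np.array(p['world_to_cam']);print(n,np.round(p['K'],1).tolist(),np.round(T,3).tolist(),-T[:3,:3].T@T[:3,3])
E
```

```text
pics
t 0.1 p [ 0.2896 -0.609   0.2301] R [[0.903, 0.429, -0.001], [0.429, -0.903, 0.002], [0.0, -0.002, -1.0]] F [-0.2  0.4 -0.4] w 1.001 g 0.0 q [-1.16  0.26  1.61  0.    1.27 -0.04]
scene [[443.6, 0.0, 328.0], [0.0, 443.6, 228.2], [0.0, 0.0, 1.0]] [[0.707, -0.707, 0.005, -0.234], [-0.318, -0.324, -0.891, 0.353], [0.631, 0.628, -0.454, 0.488], [0.0, 0.0, 0.0, 1.0]] [-0.03018876 -0.35714038  0.53715817]
top [[580.2, 0.0, 314.0], [0.0, 580.2, 235.2], [0.0, 0.0, 1.0]] [[0.021, -1.0, 0.003, 0.191], [-0.994, -0.021, -0.104, 0.587], [0.104, -0.0, -0.995, 1.356], [0.0, 0.0, 0.0, 1.0]] [0.43792332 0.2037188  1.40966977]
```

View pics/s0.png

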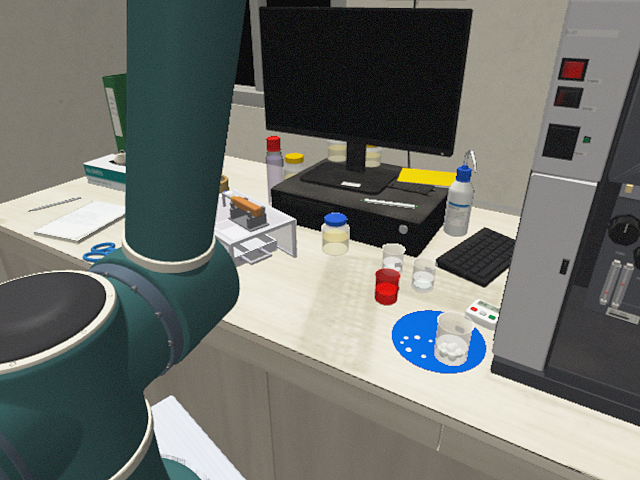

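View pics/t0.png

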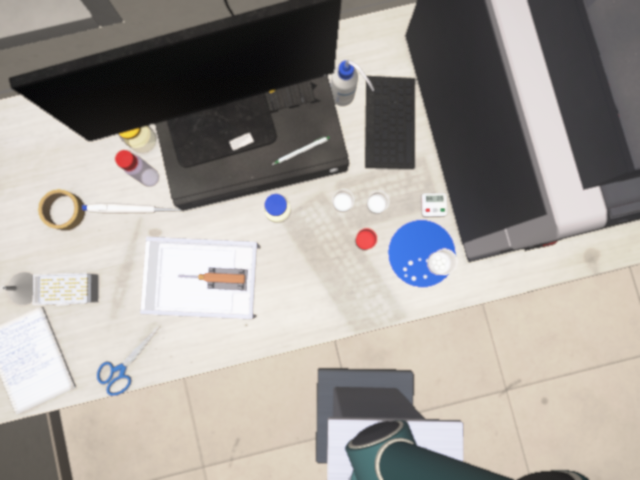

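The scene view shows the cover with the hook at about (245,215), the jar at (335,235), two small beakers at (393,257) and (424,274), a red decoy at (387,287), and the larger beaker on its mat at (453,337). In the top view the cover spans (143..258, 237..318), with the hook rod pointing left to (180,276). The small beakers are at (343,201) and (377,203), the larger one at (440,262). I'll enlarge the top view next.

Run:
```python
from h import *
im=np.mean([viewer.read_camera('top').astype(float) for _ in range(2)],0).astype(np.uint8)[:,:,::-1]
a=cv2.resize(im[225:325,130:270],(800,571),interpolation=cv2.INTER_CUBIC)
cv2.imwrite('pics/c1.png',a)
b=cv2.resize(im[185:295,330:460],(708,600),interpolation=cv2.INTER_CUBIC); cv2.imwrite('pics/c2.png',b)
print(ray('top',320,240,0))
```

```text
[0.57435779 0.18819924 0.        ]
```

View pics/c1.png

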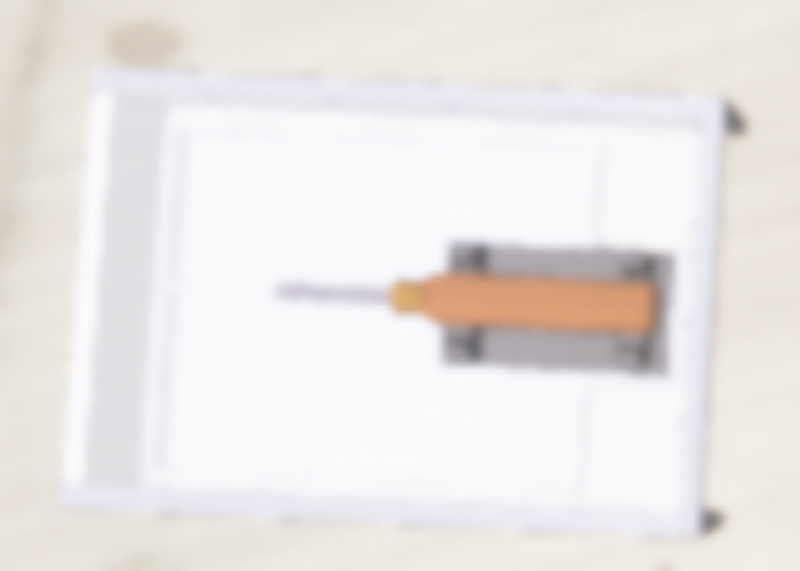

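View pics/c2.png

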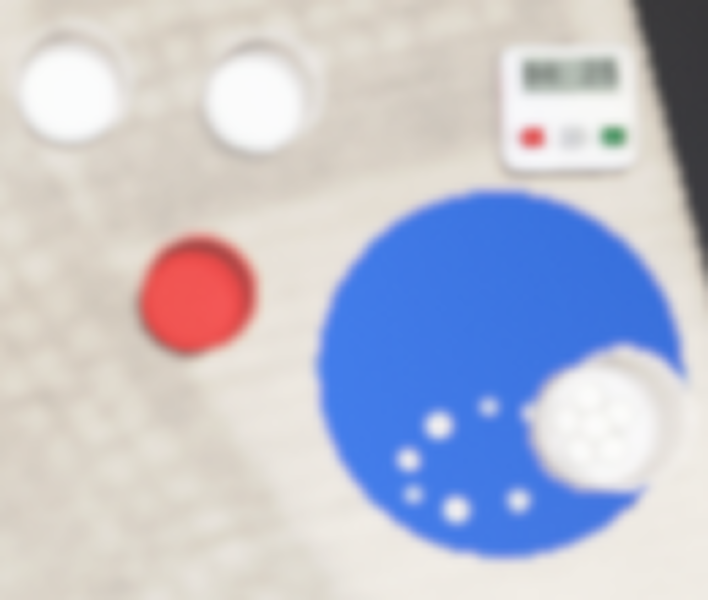

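The enlarged crops show the roof corners at (97,75), (728,100), (705,532) and (62,505), the handle butt at (655,308) and the rod tip at (278,291). The tray's front wall shows through the roof along (603,150)–(583,495). The small beaker bottoms are at (70,95) and (256,102) in c2, and the larger beaker's floor is at about (600,425).

Run:
```python
from h import *
f=lambda u,v,z:ray('top',130+(u+.5)*140/800-.5,225+(v+.5)*100/571-.5,z)
g=lambda u,v,z:ray('top',330+(u+.5)*130/708-.5,185+(v+.5)*110/600-.5,z)
C=[f(*c,.1)[:2] for c in((97,75),(728,100),(705,532),(62,505))]
for c in C:print('corner',c)
print([np.linalg.norm(C[i]-C[(i+1)%4]) for i in range(4)])
back=(C[0]+C[3])/2;fr=(C[1]+C[2])/2;d=(back-fr)/np.linalg.norm(back-fr)
print('mouth',fr,'back',back,'yaw',np.degrees(np.arctan2(d[1],d[0])))
print('yaw from sides',np.degrees(np.arctan2(*(C[0]-C[3])[[0,1]])))
print('handle butt',f(655,308,.148),'rodtip',f(278,291,.138),'handle mid sides',f(560,303,.148))
print('tray front',f(603,150,.028),f(583,495,.028),'tray back',f(185,135,.028),f(153,480,.028))
print('small',g(70,95,.006),g(256,102,.006),'rims',g(75,85,.06),g(264,95,.06),'red',g(198,300,.06))
print('beaker',g(600,425,.005),'rim',g(622,418,.074),'mat',g(502,373,.002))
print('jar',ray('top',276,205,.089), 'timer',g(569,107,.02))
```

```text
corner [0.56169082 0.58252732]
corner [0.55692804 0.33199286]
corner [0.38694104 0.33575836]
corner [0.39226903 0.58764505]
[np.float64(0.250579723669117), np.float64(0.170028705032606), np.float64(0.25194303323678646), np.float64(0.16949906306395957)]
mouth [0.47193454 0.33387561] back [0.47697993 0.58508618] yaw 88.84941001013351
yaw from sides 91.73020945144403
handle butt [0.47268054 0.35254453 0.148     ] rodtip [0.47647427 0.49813103 0.138     ] handle mid sides [0.47383129 0.3886506  0.148     ]
tray front [0.54140405 0.39059008 0.028     ] [0.39825935 0.39388394 0.028     ] tray back [0.54406802 0.56534611 0.028     ] [0.40077182 0.57170993 0.028     ]
small [0.66832395 0.13515448 0.006     ] [0.66689928 0.05152366 0.006     ] rims [0.66387136 0.13569824 0.06      ] [0.66121807 0.05394907 0.06      ] red [0.57174282 0.08148084 0.06      ]
beaker [ 0.52511088 -0.10304112  0.005     ] rim [ 0.52398177 -0.09729447  0.074     ] mat [ 0.54760404 -0.0599492   0.002     ]
jar [0.64453226 0.29198107 0.089     ] timer [ 0.66528814 -0.08626128  0.02      ]
```

```bash
cat >> h.py <<'E'
def go(pos,yaw=88.8,down=True,Rt=None):
    "shift in mm and turn in deg, tool axes, to a target (tool x azimuth yaw, pointing down)"
    s=sensors.read_state(); R0=R.from_rotvec(s['tcp_rot'])
    if Rt is None:
        a=np.radians(yaw);Rt=R.from_matrix(np.array([[np.cos(a),np.sin(a),0],[np.sin(a),-np.cos(a),0],[0,0,-1]]).T.T)
    print('shift',np.round(R0.inv().apply(np.array(pos)-s['tool_pos'])*1e3,1),'turn',np.round((R0.inv()*Rt).as_rotvec(degrees=True),1))
E
python3 -m inch '[0,0,0,0,0,-7.93,85, 0,0,0,0,0,-7.93,85, 0,0,0,0,0,-7.93,85, 0,0,0,0,0,-7.93,85, 0,0,0,0,0,-7.93,85, 0,0,0,0,0,-7.93,85, 0,0,0,0,0,-7.93,85, 0,0,0,0,0,-7.93,85]' 40
python3 -m inch '[28,7,-4,0,0,0,85, 28,7,-4,0,0,0,85, 28,7,-4,0,0,0,85, 28,7,-4,0,0,0,85, 28,7,-4,0,0,0,85, 28,7,-4,0,0,0,85, 28,7,-4,0,0,0,85, 28,7,-4,0,0,0,85]'
python3 -m inch '[28,7,-4,0,0,0,85, 28,7,-4,0,0,0,85, 28,7,-4,0,0,0,85, 28,7,-4,0,0,0,85, 28,7,-4,0,0,0,85, 28,7,-4,0,0,0,85, 28,7,-4,0,0,0,85, 28,7,-4,0,0,0,85]'
python3 -c "
from h import *
st();go((.47,.25,.30))"
```

```text
time: 1.0
tool_pos: [0.2897, -0.6094, 0.2309]
tcp_rot: [-2.237, -2.205, -0.0]
wrist_force: [0.3, -0.6, -0.0]
width: 0.998
grip_force: 0.0
time: 1.8
tool_pos: [0.3503, -0.3855, 0.2632]
tcp_rot: [-2.243, -2.199, -0.0]
wrist_force: [1.2, -0.1, -0.1]
width: 0.996
grip_force: 0.0
time: 2.6
tool_pos: [0.4106, -0.1627, 0.2954]
tcp_rot: [2.243, 2.199, 0.0]
wrist_force: [0.3, -0.8, -0.3]
width: 0.996
grip_force: 0.0
t 2.6 p [ 0.4106 -0.1627  0.2954] R [[0.02, 1.0, 0.0], [1.0, -0.02, -0.0], [0.0, 0.0, -1.0]] F [ 0.3 -0.8 -0.3] w 0.996 g 0.0 q [-0.43 -0.23  1.99  0.    1.38 -0.41]
shift [413.8  51.1  -4.6] turn [ 0.  -0.   0.1]
```

```bash
python3 -m inch '[34,3.2,0,0,0,0,85, 34,3.2,0,0,0,0,85, 34,3.2,0,0,0,0,85, 34,3.2,0,0,0,0,85, 34,3.2,0,0,0,0,85, 34,3.2,0,0,0,0,85, 34,3.2,0,0,0,0,85, 34,3.2,0,0,0,0,85]'
python3 -m inch '[34,3.2,0,0,0,0,85, 34,3.2,0,0,0,0,85, 34,3.2,0,0,0,0,85, 34,3.2,0,0,0,0,85, 34,3.2,0,0,0,0,85, 34,3.2,0,0,0,0,85, 34,3.2,0,0,0,0,85, 0,0,0,0,0,0,85]'
python3 -c "
from h import *
st();snap('wrist','w1.png');go((.4736,.3875,.30))
p=viewer.camera_params('wrist')
for P in((.4727,.3525,.148),(.4765,.498,.138),(.5569,.332,.1),(.3869,.3358,.1),(.4695,.373,.022)):print(P,proj('wrist',P,p))"
```

```text
time: 3.4
tool_pos: [0.4414, 0.1089, 0.2953]
tcp_rot: [2.243, 2.199, 0.0]
wrist_force: [-0.2, -0.8, -0.4]
width: 0.994
grip_force: 0.0
time: 4.2
tool_pos: [0.4685, 0.3485, 0.2946]
tcp_rot: [-2.239, -2.202, -0.001]
wrist_force: [0.3, 0.3, 0.6]
width: 0.997
grip_force: 0.0
t 4.2 p [0.4685 0.3485 0.2946] R [[0.017, 1.0, -0.001], [1.0, -0.017, 0.001], [0.001, -0.001, -1.0]] F [0.3 0.3 0.6] w 0.997 g 0.0 q [0.6  0.06 1.72 0.   1.36 0.61]
shift [41.   4.6 -5.5] turn [-0.1  0.   0.2]
(0.4727, 0.3525, 0.148) [325.3010684  215.40724106]
(0.4765, 0.498, 0.138) [328.13382544 -19.682843  ]
(0.5569, 0.332, 0.1) [428.57648326 224.46954018]
(0.3869, 0.3358, 0.1) [219.20287398 223.42272358]
(0.4695, 0.373, 0.022) [320.07740319 163.95566468]
```

View pics/w1.png

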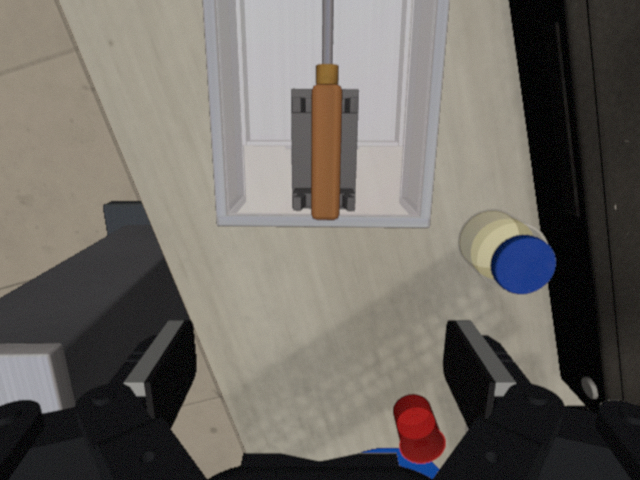

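The wrist view agrees with my predictions: the butt is at (326,219), the roof front corners at (217,225) and (430,226), and the tray front wall runs along row 143 from column 247 to 398.

```bash
python3 -m inch '[10.4,1.1,0,0,0,0,60, 10.4,1.1,0,0,0,0,60, 10.4,1.1,0,0,0,0,60, 10.4,1.1,0,0,0,0,60, 0,0,20,0,0,0,60, 0,0,20,0,0,0,60, 0,0,20,0,0,0,60, 0,0,20,0,0,0,60]'
python3 -m inch '[0,0,15,0,0,0,60, 0,0,15,0,0,0,60, 0,0,15,0,0,0,60, 0,0,15,0,0,0,60, 0,0,15,0,0,0,60, 0,0,10,0,0,0,60, 0,0,8,0,0,0,60, 0,0,0,0,0,0,60]'
python3 -c "
from h import *
st();go((.4736,.390,.121))"
```

```text
time: 5.05
tool_pos: [0.4741, 0.387, 0.2147]
tcp_rot: [-2.243, -2.199, -0.001]
wrist_force: [0.2, 0.1, 0.6]
width: 0.703
grip_force: 0.0
time: 5.85
tool_pos: [0.4732, 0.386, 0.1208]
tcp_rot: [-2.243, -2.199, 0.004]
wrist_force: [-0.6, -0.6, -1.1]
width: 0.703
grip_force: 0.0
t 5.85 p [0.4732 0.386  0.1208] R [[0.02, 1.0, -0.002], [1.0, -0.02, -0.001], [-0.001, -0.002, -1.0]] F [-0.6 -0.6 -1.1] w 0.703 g 0.0 q [0.64 0.24 1.85 0.   1.06 0.66]
shift [ 4.   0.3 -0.2] turn [-0.1  0.1  0.1]
```

```bash
python3 -m inch '[2,0,0,0,0,0,60, 2,0,0,0,0,0,10, 0,0,0,0,0,0,10, 0,0,0,0,0,0,10, 0,0,0,0,0,0,10, 0,0,0,0,0,0,10, 0,0,0,0,0,0,10, 0,0,0,0,0,0,10]' 70
python3 -m inch '[0,0,-5,0,0,0,10, 0,0,-5,0,0,0,10, 0,0,-10,0,0,0,10, 0,0,-10,0,0,0,10, 0,0,-10,0,0,0,10, 0,0,-10,0,0,0,10, 0,0,-5,0,0,0,10, 0,0,0,0,0,0,10]'
python3 -m inch '[-10,0,0,0,0,0,10, -25,0,0,0,0,0,10, -30,0,0,0,0,0,10, -30,0,0,0,0,0,10, -30,0,0,0,0,0,10, -30,0,0,0,0,0,10, -30,0,0,0,0,0,10, -15,0,0,0,0,0,10]'
python3 -c "
from h import *
st();go((.4690,.190,.062));snap('wrist','w2.png');snap('scene','s2.png')
im=np.hstack([cv2.imread('pics/w2.png')[:400,120:520],cv2.imread('pics/s2.png')[80:480,60:460]]);cv2.imwrite('pics/c3.png',im)"
```

```text
time: 6.65
tool_pos: [0.4745, 0.391, 0.1233]
tcp_rot: [2.243, 2.199, 0.003]
wrist_force: [-0.4, 0.9, 6.4]
width: 0.224
grip_force: 69.8
time: 7.45
tool_pos: [0.4747, 0.3911, 0.1789]
tcp_rot: [2.243, 2.199, 0.004]
wrist_force: [0.5, 0.7, -1.6]
width: 0.216
grip_force: 69.2
time: 8.25
tool_pos: [0.4689, 0.1879, 0.1764]
tcp_rot: [-2.245, -2.198, 0.004]
wrist_force: [0.3, -0.1, -2.1]
width: 0.223
grip_force: 69.1
t 8.25 p [0.4689 0.1879 0.1764] R [[0.021, 1.0, -0.002], [1.0, -0.021, -0.001], [-0.001, -0.002, -1.0]] F [ 0.3 -0.1 -2.1] w 0.223 g 69.14777755737305 q [ 0.33 -0.01  2.02 -0.    1.14  0.35]
shift [  2.3   0.2 114.4] turn [-0.1  0.1 -0. ]
```

View pics/c3.png

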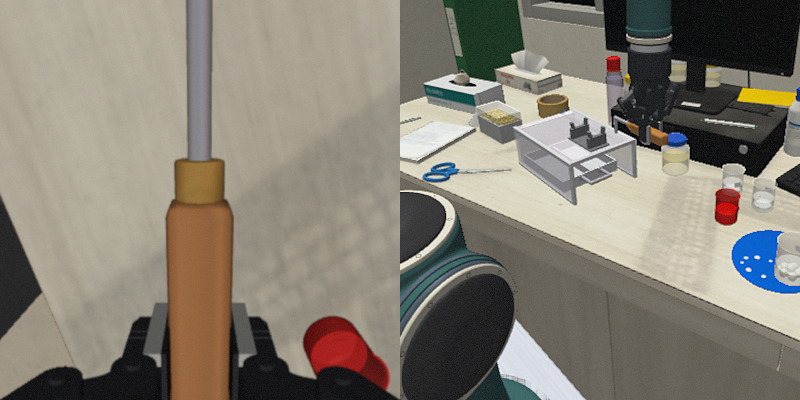

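The hook is firmly held (left half), and the loop now shows through the cover mouth near scene (258,252). I'll enlarge that to check the loop.

```bash
python3 -c "
from h import *
im=cv2.imread('pics/s2.png')[205:295,170:305];cv2.imwrite('pics/c4.png',cv2.resize(im,(800,533),interpolation=cv2.INTER_CUBIC))
for P in((.4718,.374,.022),(.4718,.354,.022),(.4938,.354,.022),(.4498,.354,.022),(.5569,.332,.1),(.3869,.3358,.1)):
  u=proj('scene',P);print(P,(u-[170,205]+.5)*5.926)"
```

```text
(0.4718, 0.374, 0.022) [511.61954986 301.57339361]
(0.4718, 0.354, 0.022) [543.47816162 320.69446229]
(0.4938, 0.354, 0.022) [589.33109372 300.03392539]
(0.4498, 0.354, 0.022) [496.33069879 341.93829231]
(0.5569, 0.332, 0.1) [744.84262934  85.40267538]
(0.3869, 0.3358, 0.1) [362.09807325 233.79350065]
```

View pics/c4.png

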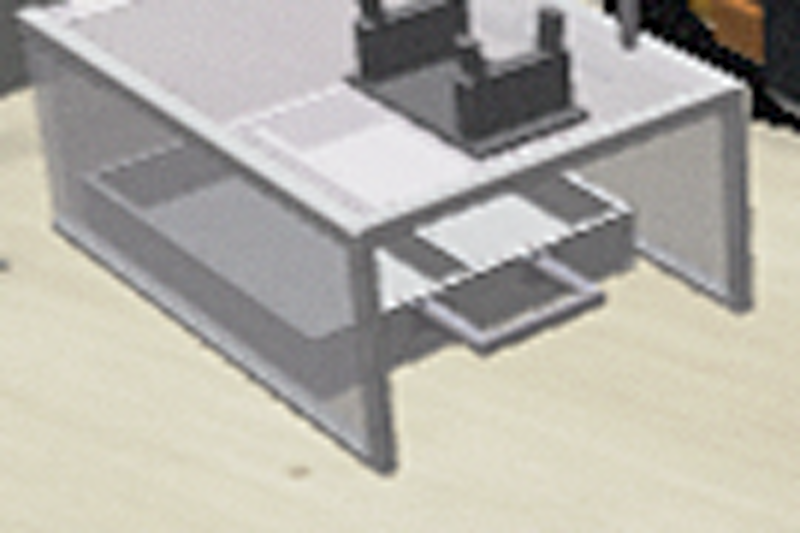

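The crossbar runs (483,345)–(603,295). Its centre matches the predicted loop position, so I can insert the hook.

```bash
python3 -m inch '[0,0,14,0,0,0,10, 0,0,16,0,0,0,10, 0,0,16,0,0,0,10, 0,0,16,0,0,0,10, 0,0,16,0,0,0,10, 0,0,16,0,0,0,10, 0,0,16,0,0,0,10, 0,0,2,0,0,0,10]'
python3 -m inch '[8,0,0,0,0,0,10, 12,0,0,0,0,0,10, 12,0,0,0,0,0,10, 12,0,0,0,0,0,10, 12,0,0,0,0,0,10, 12,0,0,0,0,0,10, 8,0,0,0,0,0,10, 5,0,0,0,0,0,10]'
python3 -c "
from h import *
st();go((.470,.2685,.027));snap('scene','s3.png')
im=cv2.imread('pics/s3.png')[205:295,170:305];cv2.imwrite('pics/c5.png',cv2.resize(im,(800,533),interpolation=cv2.INTER_CUBIC))"
```

```text
time: 9.15
tool_pos: [0.4675, 0.1909, 0.0619]
tcp_rot: [-2.24, -2.199, 0.008]
wrist_force: [-0.5, 0.2, -1.3]
width: 0.219
grip_force: 69.1
time: 9.95
tool_pos: [0.4717, 0.2726, 0.0653]
tcp_rot: [2.242, 2.2, 0.0]
wrist_force: [0.6, 0.2, -1.1]
width: 0.222
grip_force: 69.1
t 9.95 p [0.4717 0.2726 0.0653] R [[0.019, 1.0, 0.0], [1.0, -0.019, 0.0], [0.0, 0.0, -1.0]] F [ 0.6  0.2 -1.1] w 0.222 g 69.11627769470215 q [0.48 0.18 2.03 0.   0.92 0.5 ]
shift [-4.1 -1.6 38.3] turn [ 0.  -0.   0.1]
```

View pics/c5.png

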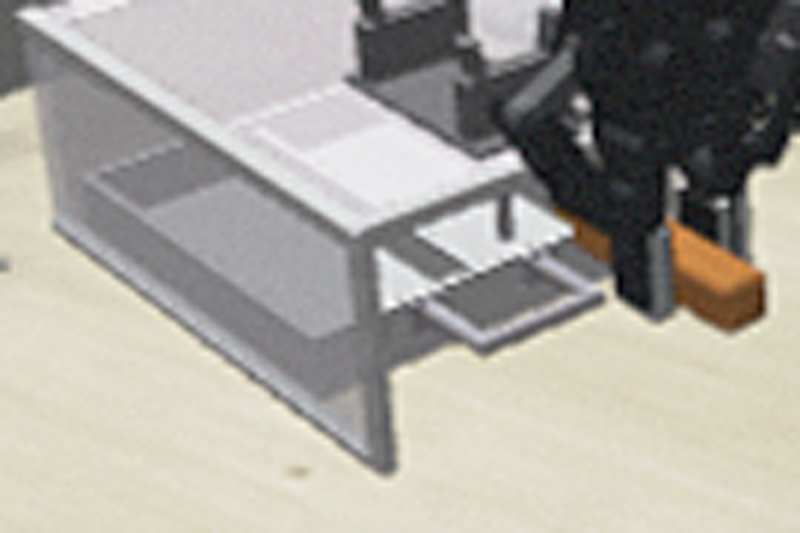

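The tip is over the loop opening at (508,240). I'll lower it into the loop and pull.

```bash
python3 -m inch '[-3,-1,0,0,0,0,10, 0,0,6,0,0,0,10, 0,0,8,0,0,0,10, 0,0,8,0,0,0,10, 0,0,8,0,0,0,10, 0,0,6,0,0,0,10, 0,0,2,0,0,0,10, 0,0,0,0,0,0,10]'
python3 -m inch '[-2,0,0,0,0,0,10, -4,0,0,0,0,0,10, -4,0,0,0,0,0,10, -4,0,0,0,0,0,10, -5,0,0,0,0,0,10, -6,0,0,0,0,0,10, -8,0,0,0,0,0,10, -10,0,0,0,0,0,10]'
python3 -m inch '[-12,0,0,0,0,0,10, -12,0,0,0,0,0,10, -12,0,0,0,0,0,10, -12,0,0,0,0,0,10, -12,0,0,0,0,0,10, -12,0,0,0,0,0,10, -12,0,0,0,0,0,10, -12,0,0,0,0,0,10]'
python3 -c "
from h import *
st();go((.466,-.013,.027))"
```

```text
time: 10.8
tool_pos: [0.4702, 0.2684, 0.0267]
tcp_rot: [-2.243, -2.199, 0.002]
wrist_force: [0.8, 0.5, -1.1]
width: 0.221
grip_force: 69.1
time: 11.6
tool_pos: [0.4699, 0.2252, 0.0274]
tcp_rot: [-2.243, -2.2, -0.001]
wrist_force: [0.6, 2.8, -1.2]
width: 0.216
grip_force: 69.1
time: 12.4
tool_pos: [0.4678, 0.1286, 0.0273]
tcp_rot: [-2.243, -2.199, 0.0]
wrist_force: [0.2, 2.8, -0.3]
width: 0.217
grip_force: 69.1
t 12.4 p [0.4678 0.1286 0.0273] R [[0.02, 1.0, -0.0], [1.0, -0.02, 0.0], [0.0, -0.0, -1.0]] F [ 0.2  2.8 -0.3] w 0.217 g 69.1326642036438 q [0.22 0.13 2.18 0.   0.83 0.24]
shift [-141.6    1.     0.3] turn [-0.  -0.   0.1]
```

```bash
python3 -m inch '[-12,0,0,0,0,0,10, -12,0,0,0,0,0,10, -12,0,0,0,0,0,10, -12,0,0,0,0,0,10, -12,0,0,0,0,0,10, -12,0,0,0,0,0,10, -12,0,0,0,0,0,10, -12,0,0,0,0,0,10]'
python3 -m inch '[-10,0,0,0,0,0,10, -9,0,0,0,0,0,10, -8,0,0,0,0,0,10, -7,0,0,0,0,0,10, -6,0,0,0,0,0,10, -5,0,0,0,0,0,10, -3,0,0,0,0,0,10, -2,0,0,0,0,0,10]'
python3 -c "
from h import *
st();snap('scene','s4.png');snap('top','t4.png')
im=np.hstack([cv2.resize(cv2.imread('pics/t4.png')[190:310,230:390],None,fx=2.5,fy=2.5),cv2.resize(cv2.imread('pics/s4.png')[200:340,200:360],None,fx=2.5,fy=2.5)[:300]]);cv2.imwrite('pics/c6.png',im)"
```

```text
time: 13.2
tool_pos: [0.4658, 0.0326, 0.0272]
tcp_rot: [-2.243, -2.199, 0.0]
wrist_force: [-0.2, 3.4, 1.1]
width: 0.22
grip_force: 69.1
time: 14.0
tool_pos: [0.4649, -0.0165, 0.0272]
tcp_rot: [-2.243, -2.199, 0.0]
wrist_force: [-0.2, 2.8, -0.4]
width: 0.214
grip_force: 69.2
t 14.0 p [ 0.4649 -0.0165  0.0272] R [[0.02, 1.0, -0.0], [1.0, -0.02, 0.0], [0.0, -0.0, -1.0]] F [-0.2  2.8 -0.4] w 0.214 g 69.15617823600769 q [-0.09  0.1   2.22  0.    0.82 -0.07]
```

View pics/c6.png

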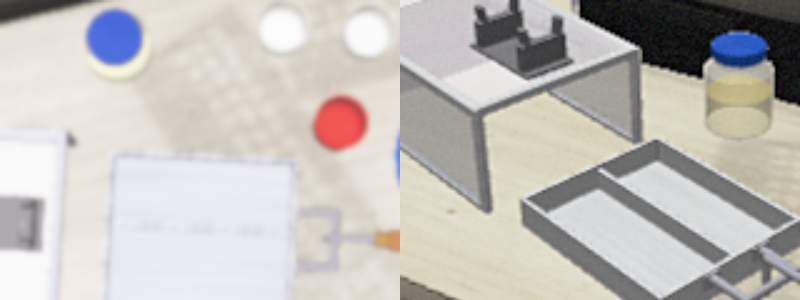

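The tray is fully out with a gap of about 35 mm, and the hook rod is at the crossbar. I'll unhook and return the tool to the rest.

```bash
python3 -m inch '[4,0,0,0,0,0,10, 4,0,0,0,0,0,10, 0,0,-6,0,0,0,10, 0,0,-10,0,0,0,10, 0,0,-15,0,0,0,10, 0,0,-25,0,0,0,10, 0,0,-25,0,0,0,10, 0,0,-25,0,0,0,10]'
python3 -m inch '[0,0,-25,0,0,0,10, 0,0,-25,0,0,0,10, 5,0,-10,0,0,0,10, 25,0,-5,0,0,0,10, 30,0,0,0,0,0,10, 30,0,0,0,0,0,10, 30,0,0,0,0,0,10, 30,0,0,0,0,0,10]'
python3 -m inch '[30,0,0,0,0,0,10, 30,0,0,0,0,0,10, 30,0,0,0,0,0,10, 30,0,0,0,0,0,10, 30,0,0,0,0,0,10, 30,0,0,0,0,0,10, 25,0,0,0,0,0,10, 0,0,0,0,0,0,10]'
python3 -c "
from h import *
st();go((.4746,.391,.1233));snap('top','t5.png');snap('wrist','w5.png');viewer.camera_params
im=np.hstack([cv2.imread('pics/w5.png')[:400,120:520],cv2.resize(cv2.imread('pics/t5.png')[190:310,250:410],None,fx=2.5,fy=2.5)[:300].repeat(1,0) if 0 else cv2.copyMakeBorder(cv2.resize(cv2.imread('pics/t5.png')[190:310,250:410],None,fx=2.5,fy=2.5),0,100,0,0,0)]);cv2.imwrite('pics/c7.png',im)"
```

```text
time: 14.9
tool_pos: [0.4652, -0.0084, 0.1352]
tcp_rot: [2.242, 2.199, 0.001]
wrist_force: [0.6, 0.1, -1.3]
width: 0.218
grip_force: 69.1
time: 15.7
tool_pos: [0.4675, 0.143, 0.198]
tcp_rot: [-2.243, -2.199, 0.001]
wrist_force: [0.7, 0.6, -0.5]
width: 0.217
grip_force: 69.1
time: 16.5
tool_pos: [0.4715, 0.3495, 0.1978]
tcp_rot: [-2.239, -2.202, -0.0]
wrist_force: [0.4, -0.0, -1.8]
width: 0.218
grip_force: 69.1
t 16.5 p [0.4715 0.3495 0.1978] R [[0.017, 1.0, -0.001], [1.0, -0.017, 0.001], [0.001, -0.001, -1.0]] F [ 0.4 -0.  -1.8] w 0.218 g 69.06790137290955 q [0.59 0.12 1.83 0.   1.18 0.61]
shift [41.4  2.4 74.5] turn [-0.  -0.1  0.2]
```

View pics/c7.png

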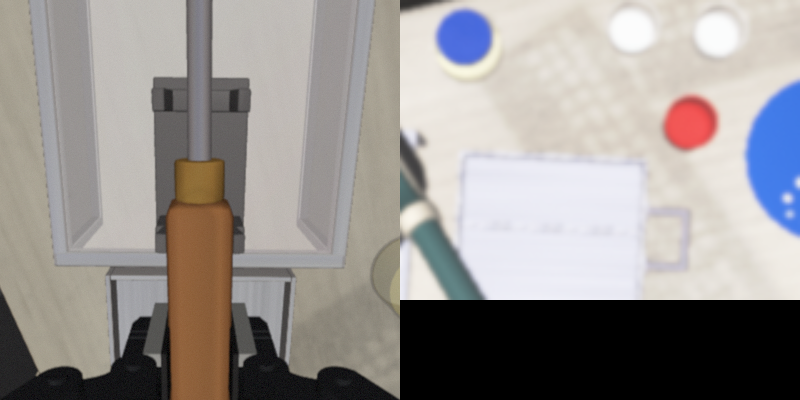

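The hook has been held without slip and is aligned with the rest (rest centre at column 200, handle at 199). I'll lower it in.

```bash
python3 -m inch '[10,.5,0,0,0,0,10, 10.5,.7,0,0,0,0,10, 10.5,.7,0,0,0,0,10, 10.5,.5,0,0,0,0.2,10, 0,0,10,0,0,0,10, 0,0,10,0,0,0,10, 0,0,10,0,0,0,10, 0,0,10,0,0,0,10]'
python3 -m inch '[0,0,8,0,0,0,10, 0,0,8,0,0,0,10, 0,0,6,0,0,0,10, 0,0,5,0,0,0,10, 0,0,4,0,0,0,10, 0,0,2,0,0,0,10, 0,0,0,0,0,0,10, 0,0,0,0,0,0,10]'
python3 -c "
from h import *
st();go((.4746,.391,.1233))"
```

```text
time: 17.4
tool_pos: [0.4723, 0.3467, 0.1655]
tcp_rot: [2.243, 2.199, 0.001]
wrist_force: [0.6, -0.3, -0.8]
width: 0.216
grip_force: 69.1
t 17.4 p [0.4723 0.3467 0.1655] R [[0.02, 1.0, 0.0], [1.0, -0.02, 0.0], [0.0, 0.0, -1.0]] F [ 0.6 -0.3 -0.8] w 0.216 g 69.06860947608948 q [ 0.59  0.15  1.87 -0.    1.13  0.61]
shift [44.3  1.4 42.2] turn [ 0.  -0.   0.1]invalid input: not JSON, or not a number
```

The first of those two calls was refused because `.5` is invalid JSON, so only the lowering ran. It was clear of everything and there was no contact. I'll carry on from here.

```bash
python3 -m inch '[8,0.4,0,0,0,0,10, 8,0.4,0,0,0,0,10, 8,0.3,0,0,0,0,10, 8,0.3,0,0,0,0,10, 8,0,0,0,0,0,10, 4,0,0,0,0,0,10, 0,0,6,0,0,0,10, 0,0,8,0,0,0,10]'
python3 -c "
from h import *
st();go((.4746,.391,.1233))"
```

```text
time: 18.2
tool_pos: [0.4746, 0.3908, 0.1511]
tcp_rot: [2.243, 2.2, 0.001]
wrist_force: [-0.0, 0.5, -0.7]
width: 0.219
grip_force: 69.1
t 18.2 p [0.4746 0.3908 0.1511] R [[0.019, 1.0, 0.001], [1.0, -0.019, 0.0], [0.0, 0.001, -1.0]] F [-0.   0.5 -0.7] w 0.219 g 69.0677547454834 q [ 0.65  0.21  1.82 -0.    1.11  0.67]
shift [ 0.2 -0.  27.8] turn [ 0.  -0.   0.1]
```

```bash
python3 -m inch '[0,0,6,0,0,0,10, 0,0,6,0,0,0,10, 0,0,5,0,0,0,10, 0,0,4,0,0,0,10, 0,0,3,0,0,0,10, 0,0,2,0,0,0,10, 0,0,1,0,0,0,10, 0,0,0,0,0,0,10]'
python3 -m inch '[0,0,0,0,0,0,30, 0,0,0,0,0,0,45, 0,0,0,0,0,0,45, 0,0,0,0,0,0,45, 0,0,-8,0,0,0,45, 0,0,-15,0,0,0,45, 0,0,-20,0,0,0,45, 0,0,-25,0,0,0,45]'
python3 -m inch '[0,0,-25,0,0,0,70, 0,0,-25,0,0,0,70, 0,0,-25,0,0,0,70, 0,0,-10,0,0,0,70, -20,0,0,0,0,0,70, -30,0,0,0,0,0,70, -30,0,0,0,0,0,70, 0,0,0,0,0,0,70]'
python3 -c "
from h import *
st();snap('wrist','w6.png');snap('scene','s6.png')
im=np.hstack([cv2.imread('pics/w6.png')[:400,120:520],cv2.resize(cv2.imread('pics/s6.png')[150:350,180:380],None,fx=2,fy=2)]);cv2.imwrite('pics/c8.png',im)"
```

```text
time: 19.0
tool_pos: [0.4745, 0.3906, 0.1243]
tcp_rot: [2.243, 2.199, 0.0]
wrist_force: [0.1, 0.1, -1.4]
width: 0.217
grip_force: 69.1
time: 19.8
tool_pos: [0.4742, 0.3903, 0.1935]
tcp_rot: [-2.243, -2.199, 0.001]
wrist_force: [0.4, 0.8, 0.5]
width: 0.526
grip_force: 0.0
time: 20.6
tool_pos: [0.4719, 0.3063, 0.2759]
tcp_rot: [2.246, 2.196, -0.006]
wrist_force: [0.2, 0.7, -1.4]
width: 0.816
grip_force: 0.0
t 20.6 p [0.4719 0.3063 0.2759] R [[0.022, 1.0, -0.002], [1.0, -0.022, -0.003], [-0.003, -0.002, -1.0]] F [ 0.2  0.7 -1.4] w 0.816 g 0.0 q [ 0.53  0.03  1.79 -0.    1.33  0.56]
```

View pics/c8.png

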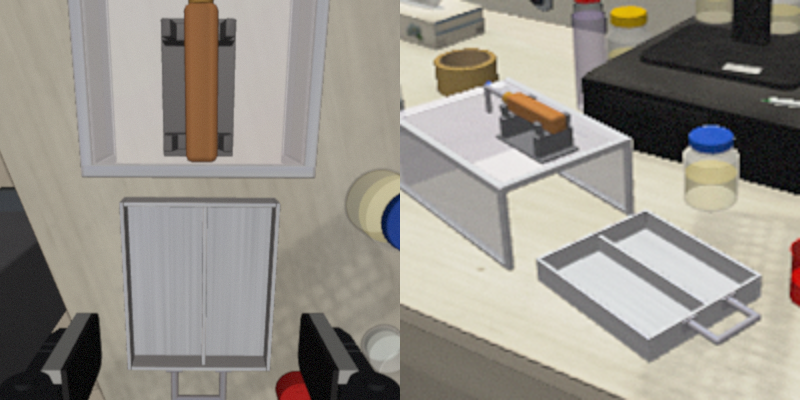

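The hook lies in its rest with the rod to the back, and the tray is out with its corners at full-image (241,199), (398,199), (254,369) and (388,369). Next I'll compute the tray pose, check for knocked beakers, and pre-tilt for the beaker grasp.

```bash
cat >> h.py <<'E'
def small(z=.06):
    "find beakers in the top view by template from t0"
    a=cv2.imread('pics/t0.png');b=viewer.read_camera('top')[:,:,::-1].copy()
    for n,(u,v),P in(('s1',(343,201),(.6661,.1354)),('s2',(377,203),(.6641,.0527)),('red',(366,239),(.5717,.0815))):
        t=a[v-15:v+16,u-15:u+16]; o=(v-60,u-60); r=cv2.matchTemplate(b[o[0]:v+61,o[1]:u+61],t,cv2.TM_CCOEFF_NORMED)
        _,m,_,l=cv2.minMaxLoc(r); d=np.array(l)-45; w=ray('top',u+d[0],v+d[1],.03)-ray('top',u,v,.03)
        print(n,'match',round(m,2),'px',d,'now',np.round(np.array(P)+w[:2],4))
E
python3 - <<'E'
from h import *
p=viewer.camera_params('wrist')
A=[ray('wrist',u,v,.028,p)[:2] for u,v in((241,199),(398,199),(388,369),(254,369))]
print(np.round(A,4).tolist(),[round(np.linalg.norm(A[i]-A[i-1]),4) for i in range(4)])
f=(A[2]+A[3])/2;b=(A[0]+A[1])/2;d=(b-f)/np.linalg.norm(b-f);c=(f+b)/2;y=np.array([-d[1],d[0]])
print('yaw',np.degrees(np.arctan2(d[1],d[0])),'tray',c,'trough',c+.034*y,'bay',c-.039*y)
small()
E
python3 -m inch '[0,0,0,0,-7,0,85, 0,0,0,0,-7,0,85, 0,0,0,0,-7,0,85, 0,0,0,0,-7,0,85, 0,0,0,0,-7,0,85, 0,0,0,0,0,0,85, 0,0,0,0,0,0,85, 0,0,0,0,0,0,85]'
python3 -c "
from h import *
st();go((.5245,-.054,.20));go((.5245,-.054,.114))"
```

```text
[[0.3997, 0.308], [0.545, 0.3048], [0.5404, 0.1237], [0.3996, 0.1266]] [np.float64(0.1813), np.float64(0.1453), np.float64(0.1812), np.float64(0.1409)]
yaw 89.24935122743392 tray [0.47115731 0.21577482] trough [0.43716023 0.21622025] bay [0.51015397 0.21526388]
s1 match 1.0 px [0 0] now [0.6661 0.1354]
s2 match 1.0 px [0 0] now [0.6641 0.0527]
red match 1.0 px [0 0] now [0.5717 0.0815]
time: 21.55
tool_pos: [0.473, 0.3105, 0.2778]
tcp_rot: [1.894, 1.857, -0.594]
wrist_force: [-0.0, -0.1, 0.3]
width: 0.998
grip_force: 0.0
t 21.55 p [0.473  0.3105 0.2778] R [[0.017, 1.0, -0.011], [0.82, -0.02, -0.572], [-0.572, 0.001, -0.82]] F [-0.  -0.1  0.3] w 0.998 g 0.0 q [ 0.78  0.32  1.57 -0.41  1.71  0.84]
shift [-253.7   58.7  271.6] turn [ 0.1 34.9  0. ]
shift [-204.5   58.6  342.2] turn [ 0.1 34.9  0. ]
```

```bash
python3 -m inch '[-18,4.2,19.4,0,0,0,85, -18,4.2,19.4,0,0,0,85, -18,4.2,19.4,0,0,0,85, -18,4.2,19.4,0,0,0,85, -18,4.2,19.4,0,0,0,85, -18,4.2,19.4,0,0,0,85, -18,4.2,19.4,0,0,0,85, -18,4.2,19.4,0,0,0,85]'
python3 -m inch '[-18,4.2,19.4,0,0,0,85, -18,4.2,19.4,0,0,0,85, -18,4.2,19.4,0,0,0,85, -18,4.2,19.4,0,0,0,85, -18,4.2,19.4,0,0,0,85, -18,4.2,19.4,0,0,0,85, 0,0,0,0,0,0,85, 0,0,0,0,0,0,85]'
python3 -c "
from h import *
st();go((.5245,-.054,.114));snap('wrist','w7.png');p=viewer.camera_params('wrist')
for P in((.5245,-.1,.0744),(.5245,-.1,.0024),(.5535,-.1,.0744),(.4955,-.1,.0744)):print(P,proj('wrist',P,p))"
```

```text
time: 22.35
tool_pos: [0.5026, 0.101, 0.2342]
tcp_rot: [1.896, 1.854, -0.591]
wrist_force: [1.0, -0.6, 0.3]
width: 0.996
grip_force: 0.0
time: 23.15
tool_pos: [0.5242, -0.0537, 0.2005]
tcp_rot: [1.897, 1.853, -0.594]
wrist_force: [0.3, 0.2, 0.7]
width: 0.994
grip_force: 0.0
t 23.15 p [ 0.5242 -0.0537  0.2005] R [[0.02, 1.0, -0.011], [0.82, -0.023, -0.572], [-0.572, 0.003, -0.82]] F [0.3 0.2 0.7] w 0.994 g 0.0 q [ 0.22  0.1   1.97 -0.62  1.29  0.49]
shift [49.3  0.  71.1] turn [ 0.1 34.9 -0.1]
(0.5245, -0.1, 0.0744) [320.02777323 179.58646287]
(0.5245, -0.1, 0.0024) [319.68641692 111.6560237 ]
(0.5535, -0.1, 0.0744) [365.67198529 178.77676483]
(0.4955, -0.1, 0.0744) [274.53542392 180.39346697]
```

View pics/w7.png

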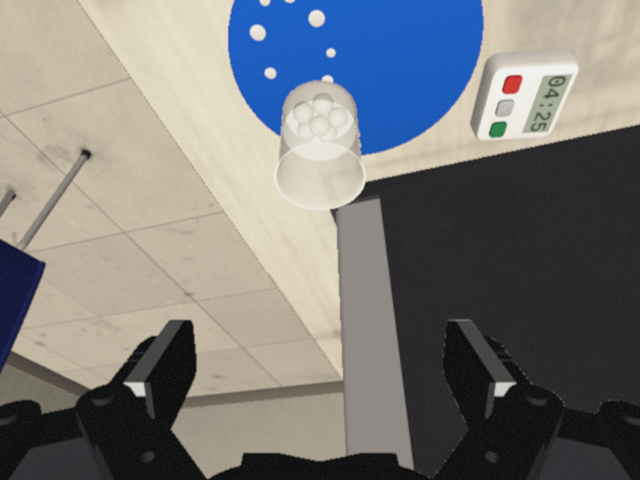

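The larger beaker's rim centre is at (320,178), as predicted, with six balls in it. The printer edge runs (335,210)–(640,125). I'll check finger clearance to it.

```bash
python3 -c "
from h import *
for u,v in((335,210),(380,185),(500,165),(345,260)):print(u,v,ray('wrist',u,v,0))
go((.5245,-.111,.032));go((.5245,-.054,.114))"
```

```text
335 210 [ 0.53665774 -0.21050956  0.        ]
380 185 [ 0.57629419 -0.17870963  0.        ]
500 165 [ 0.67546505 -0.15774495  0.        ]
345 260 [ 0.54818607 -0.29185823  0.        ]
shift [ 48.9   0.8 171.4] turn [ 0.1 34.9 -0.1]
shift [48.7 -0.2 71.5] turn [ 0.1 34.9 -0.1]
```

```bash
python3 -m inch '[12.2,0.1,18,0,0,0,80, 12.2,0.1,18,0,0,0,80, 12.2,0.1,18,0,0,0,80, 12.2,0.1,17,0,0,0,80, 0,0,15,0,0,0,80, 0,0,15,0,0,0,80, 0,0,15,0,0,0,80, 0,0,15,0,0,0,80]'
python3 -m inch '[0,0,12,0,0,0,80, 0,0,12,0,0,0,80, 0,0,10,0,0,0,80, 0,0,6,0,0,0,80, 0,0,0,0,0,0,80, 0,0,0,0,0,0,40, 0,0,0,0,0,0,40, 0,0,0,0,0,0,40]' 40
python3 -m inch '[0,0,0,0,0,0,40, 0,0,0,0,0,0,40, 0,0,0,0,0,0,40, 0,0,0,0,0,0,40, 0,0,0,0,0,0,40, 0,0,0,0,0,0,40, 0,0,0,0,0,0,40, 0,0,0,0,0,0,40]'
python3 -c "
from h import *
s=st();z=R.from_rotvec(s['tcp_rot']).as_matrix()[:,2];print('G',s['tool_pos']-.019*z)"
```

```text
time: 24.0
tool_pos: [0.5247, -0.0886, 0.0638]
tcp_rot: [1.893, 1.855, -0.595]
wrist_force: [0.0, -0.3, 0.2]
width: 0.932
grip_force: 0.0
time: 24.8
tool_pos: [0.5242, -0.1106, 0.0319]
tcp_rot: [1.893, 1.855, -0.596]
wrist_force: [-0.4, 1.3, 2.0]
width: 0.657
grip_force: 42.3
time: 25.6
tool_pos: [0.5241, -0.1108, 0.0319]
tcp_rot: [1.893, 1.855, -0.596]
wrist_force: [-2.5, 1.4, 5.1]
width: 0.656
grip_force: 42.3
t 25.6 p [ 0.5241 -0.1108  0.0319] R [[0.017, 1.0, -0.011], [0.819, -0.02, -0.574], [-0.574, 0.001, -0.819]] F [-2.5  1.4  5.1] w 0.656 g 42.33761963459074 q [ 0.12  0.31  2.1  -0.75  0.98  0.65]
G [ 0.52432755 -0.09988741  0.0474659 ]
```

```bash
python3 -m inch '[-3,0,-4,0,0,0,40, -6,0,-8.5,0,0,0,40, -7,0,-10,0,0,0,40, -7,0,-10,0,0,0,40, -7,0,-10,0,0,0,40, -7,0,-10,0,0,0,40, -6,0,-8.5,0,0,0,40, -3,0,-4,0,0,0,40]'
python3 -c "
from h import *
st();go((.437,.254,.112))"
```

```text
time: 26.4
tool_pos: [0.5245, -0.1112, 0.1126]
tcp_rot: [1.893, 1.855, -0.594]
wrist_force: [0.0, 0.4, -1.2]
width: 0.661
grip_force: 42.7
t 26.4 p [ 0.5245 -0.1112  0.1126] R [[0.017, 1.0, -0.009], [0.819, -0.02, -0.573], [-0.573, 0.002, -0.819]] F [ 0.   0.4 -1.2] w 0.661 g 42.654370797008596 q [ 0.12  0.19  2.06 -0.69  1.1   0.53]
shift [ 297.9  -94.7 -208. ] turn [ 0.1 35.   0. ]
```

```bash
python3 -m inch '[7,-2.2,-4.9,0,0,0,40, 14.2,-4.5,-9.9,0,0,0,40, 21.3,-6.8,-14.9,0,0,0,40, 21.3,-6.8,-14.9,0,0,0,40, 21.3,-6.8,-14.9,0,0,0,40, 21.3,-6.8,-14.9,0,0,0,40, 21.3,-6.8,-14.9,0,0,0,40, 21.3,-6.8,-14.9,0,0,0,40]'
python3 -m inch '[21.3,-6.8,-14.9,0,0,0,40, 21.3,-6.8,-14.9,0,0,0,40, 21.3,-6.8,-14.9,0,0,0,40, 21.3,-6.8,-14.9,0,0,0,40, 21.3,-6.8,-14.9,0,0,0,40, 21.3,-6.8,-14.9,0,0,0,40, 14.2,-4.5,-9.9,0,0,0,40, 7,-2.2,-4.9,0,0,0,40]'
python3 -c "
from h import *
st();go((.437,.254,.092));small()"
```

```text
time: 27.2
tool_pos: [0.4787, 0.0728, 0.1101]
tcp_rot: [1.893, 1.857, -0.598]
wrist_force: [0.6, 0.4, -1.5]
width: 0.66
grip_force: 42.6
time: 28.0
tool_pos: [0.4353, 0.2557, 0.1102]
tcp_rot: [1.891, 1.858, -0.597]
wrist_force: [0.3, 0.5, -1.1]
width: 0.662
grip_force: 42.8
t 28.0 p [0.4353 0.2557 0.1102] R [[0.014, 1.0, -0.011], [0.819, -0.018, -0.574], [-0.574, -0.001, -0.819]] F [ 0.3  0.5 -1.1] w 0.662 g 42.804017621047024 q [ 0.76  0.35  1.85 -0.42  1.41  0.95]
shift [ 9.   1.7 15.8] turn [ 0.  35.   0.2]
s1 match 1.0 px [0 0] now [0.6661 0.1354]
s2 match 1.0 px [0 0] now [0.6641 0.0527]
red match 1.0 px [0 0] now [0.5717 0.0815]
```

```bash
python3 -m inch '[2,0.2,0,0,6,0,40, 2.3,0.2,0,0,7,0,40, 2.3,0.2,0,0,7,0,40, 2.3,0.2,0,0,7,0,40, 2.3,0.2,0,0,7,0,40, 2.3,0.2,0,0,7,0,40, 2.3,0.2,0,0,7,0,40, 2.3,0.2,0,0,7,0,40]'
python3 -c "
from h import *
s=st();M=R.from_rotvec(s['tcp_rot']).as_matrix();G=s['tool_pos']-.019*M[:,2];print('G',G);go(s['tool_pos']+np.array([.437,.265,.098])-G)"
```

```text
time: 28.85
tool_pos: [0.4379, 0.2702, 0.108]
tcp_rot: [-2.052, -2.012, -0.368]
wrist_force: [-1.2, -0.1, -2.5]
width: 0.659
grip_force: 43.1
t 28.85 p [0.4379 0.2702 0.108 ] R [[0.018, 1.0, 0.009], [0.938, -0.02, 0.346], [0.346, 0.002, -0.938]] F [-1.2 -0.1 -2.5] w 0.659 g 43.0832681375432 q [ 0.28 -0.    2.19  0.44  0.89  0.03]
G [0.43770694 0.26368158 0.12581617]
shift [-8.4 -0.8 26.6] turn [  0.1 -20.2   0.1]
```

```bash
python3 -m inch '[-2,0,6.5,0,0,0,40, -2,0,6.5,0,0,0,40, -2,0,6.5,0,0,0,40, -2,0,6.5,0,0,0,40, 2,0,0,0,6,0,40, 2,0,0,0,6,0,40, 2,0,0,0,6,0,40, 2,0,0,0,6,0,40]'
python3 -m inch '[1.2,0,0,0,3.5,0,40, 1.2,0,0,0,3.5,0,40, 1.2,0,0,0,3.5,0,40, 1.2,0,0,0,3.5,0,40, 1.2,0,0,0,3.5,0,40, 1.2,0,0,0,3.5,0,40, 1.2,0,0,0,3.5,0,40, 0,0,0,0,0,0,40]'
python3 -c "
from h import *
s=st();M=R.from_rotvec(s['tcp_rot']).as_matrix();G=s['tool_pos']-.019*M[:,2];print('G',G)"
```

```text
time: 29.65
tool_pos: [0.4383, 0.2805, 0.0842]
tcp_rot: [-1.787, -1.757, -0.727]
wrist_force: [-0.4, 0.3, -2.2]
width: 0.659
grip_force: 43.2
time: 30.45
tool_pos: [0.4373, 0.2848, 0.0886]
tcp_rot: [-1.498, -1.467, -1.014]
wrist_force: [0.1, -0.6, -1.7]
width: 0.662
grip_force: 43.1
t 30.45 p [0.4373 0.2848 0.0886] R [[0.011, 1.0, 0.015], [0.367, -0.018, 0.93], [0.93, -0.004, -0.368]] F [ 0.1 -0.6 -1.7] w 0.662 g 43.1233905163117 q [-0.15  0.38  2.32  1.29  1.29 -1.1 ]
G [0.43698501 0.26713265 0.09557333]
```

```bash
python3 -m inch '[1,0,0,0,3,0,40, 1,0,0,0,3,0,40, 1,0,0,0,3,0,40, 1,0,0,0,3,0,40, 0,0,0,0,0,0,40, 0,0,0,0,0,0,40, 0,0,0,0,0,0,40, 0,0,0,0,0,0,40]'
python3 -m inch '[0,0,0,0,0,0,40, 0,0,0,0,0,0,40, 0,0,0,0,0,0,40, 0,0,0,0,0,0,40, 0,0,0,0,0,0,40, 0,0,0,0,0,0,40, 0,0,0,0,0,0,40, 0,0,0,0,0,0,40]'
python3 -c "
from h import *
s=st();snap('scene','s8.png');snap('top','t8.png')
im=np.hstack([cv2.resize(cv2.imread('pics/s8.png')[170:320,200:350],None,fx=2.66,fy=2.66),cv2.resize(cv2.imread('pics/t8.png')[190:330,240:380],(399,399))]);cv2.imwrite('pics/c9.png',im)"
```

```text
time: 31.25
tool_pos: [0.4383, 0.2858, 0.0951]
tcp_rot: [-1.346, -1.322, -1.14]
wrist_force: [-0.1, -0.4, -1.1]
width: 0.662
grip_force: 43.1
time: 32.05
tool_pos: [0.4381, 0.2856, 0.0946]
tcp_rot: [-1.346, -1.32, -1.139]
wrist_force: [0.1, 1.4, -1.2]
width: 0.658
grip_force: 43.1
t 32.05 p [0.4381 0.2856 0.0946] R [[0.003, 1.0, 0.02], [0.165, -0.02, 0.986], [0.986, -0.0, -0.165]] F [ 0.1  1.4 -1.2] w 0.658 g 43.137327400272625 q [-0.19  0.54  2.29  1.36  1.46 -1.26]
```

View pics/c9.png

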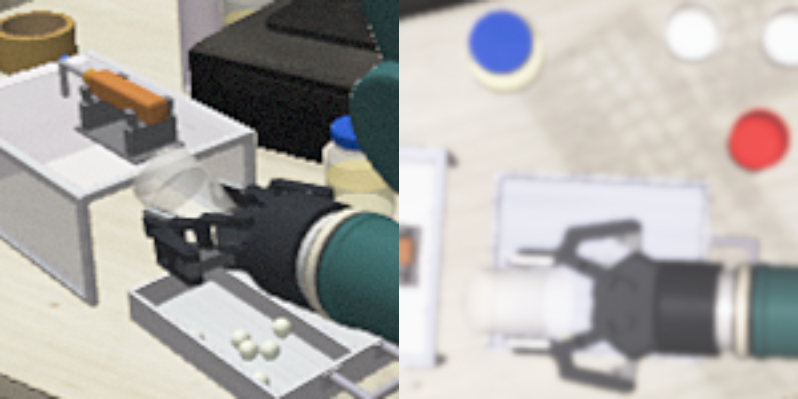

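The beaker is empty. The balls are in the wide trough at about (200,335), (238,338), (248,350), (270,350), (282,325) and (262,378). I'll turn the beaker back upright and return it.

```bash
python3 -m inch '[-2,0,0,0,-6,0,40, -2.6,0,0,0,-8,0,40, -2.6,0,0,0,-8,0,40, -2.6,0,0,0,-8,0,40, -2.6,0,0,0,-8,0,40, -2.6,0,0,0,-8,0,40, -2.6,0,0,0,-8,0,40, -2.6,0,0,0,-8,0,40]'
python3 -m inch '[-2.6,0,0,0,-8,0,40, -2.6,0,0,0,-8,0,40, -2.6,0,0,0,-8,0,40, -2.6,0,0,0,-8,0,40, -2.6,0,0,0,-8,0,40, -2.6,0,0,0,-8,0,40, -1.6,0,0,0,-5,0,40, 0,0,0,0,0,0,40]'
python3 -c "
from h import *
s=st();Rt=R.from_rotvec([1.893,1.855,-.596]);go((.5245,-.111,.112),Rt=Rt);small()"
```

```text
time: 32.95
tool_pos: [0.4376, 0.2741, 0.0802]
tcp_rot: [-2.065, -2.024, -0.344]
wrist_force: [-0.9, 0.7, -1.7]
width: 0.656
grip_force: 43.1
time: 33.75
tool_pos: [0.4358, 0.2589, 0.0779]
tcp_rot: [1.901, 1.873, -0.586]
wrist_force: [-0.3, 0.6, -1.6]
width: 0.66
grip_force: 43.1
t 33.75 p [0.4358 0.2589 0.0779] R [[0.011, 1.0, -0.014], [0.829, -0.017, -0.559], [-0.559, -0.005, -0.829]] F [-0.3  0.6 -1.6] w 0.66 g 43.12836151891133 q [ 0.76  0.39  1.87 -0.42  1.35  0.96]
shift [-324.8   94.7  177.1] turn [-0.2 -1.   0.4]
s1 match 1.0 px [0 0] now [0.6661 0.1354]
s2 match 1.0 px [0 0] now [0.6641 0.0527]
red match 1.0 px [0 0] now [0.5717 0.0815]
```

```bash
python3 -m inch '[-7.7,2.2,4.2,0,-1,0.4,40, -15.5,4.5,8.4,0,0,0,40, -23.2,6.8,12.6,0,0,0,40, -23.2,6.8,12.6,0,0,0,40, -23.2,6.8,12.6,0,0,0,40, -23.2,6.8,12.6,0,0,0,40, -23.2,6.8,12.6,0,0,0,40, -23.2,6.8,12.6,0,0,0,40]'
python3 -m inch '[-23.2,6.8,12.6,0,0,0,40, -23.2,6.8,12.6,0,0,0,40, -23.2,6.8,12.6,0,0,0,40, -23.2,6.8,12.6,0,0,0,40, -23.2,6.8,12.6,0,0,0,40, -23.2,6.8,12.6,0,0,0,40, -15.5,4.5,8.4,0,0,0,40, -7.7,2.2,4.2,0,0,0,40]'
python3 -c "
from h import *
s=st();Rt=R.from_rotvec([1.893,1.855,-.596]);go((.5245,-.111,.0325),Rt=Rt)"
```

```text
time: 34.6
tool_pos: [0.4797, 0.0695, 0.1012]
tcp_rot: [1.903, 1.85, -0.593]
wrist_force: [0.3, 0.6, -0.4]
width: 0.659
grip_force: 43.1
time: 35.4
tool_pos: [0.5217, -0.1153, 0.1217]
tcp_rot: [1.904, 1.848, -0.594]
wrist_force: [0.0, 1.6, -0.9]
width: 0.661
grip_force: 43.1
t 35.4 p [ 0.5217 -0.1153  0.1217] R [[0.026, 1.0, -0.014], [0.821, -0.029, -0.571], [-0.571, 0.003, -0.821]] F [ 0.   1.6 -0.9] w 0.661 g 43.10579915514609 q [ 0.11  0.17  2.06 -0.68  1.11  0.52]
shift [54.5  2.4 70.8] turn [-0.2 -0.2 -0.5]
```

```bash
python3 -m inch '[5,0.3,6.5,0,0,0,40, 5,0.3,6.5,0,0,0,40, 5,0.3,6.5,0,0,0,40, 5,0.3,6.5,0,0,0,40, 5,0.3,6.5,0,0,0,40, 5,0.3,6.5,0,0,0,40, 5,0.3,6.5,0,0,0,40, 5,0.3,6.5,0,0,0,40]'
python3 -m inch '[4,0,5.2,0,0,0,40, 3.5,0,4.5,0,0,0,40, 3,0,3.9,0,0,0,40, 2,0,2.6,0,0,0,40, 1.2,0,1.6,0,0,0,40, 0.8,0,1,0,0,0,40, 0,0,0,0,0,0,40, 0,0,0,0,0,0,40]'
python3 -c "
from h import *
s=st();Rt=R.from_rotvec([1.893,1.855,-.596]);go((.5245,-.111,.0319),Rt=Rt)"
```

```text
time: 36.2
tool_pos: [0.5256, -0.1085, 0.0542]
tcp_rot: [1.9, 1.853, -0.594]
wrist_force: [0.3, -0.1, -0.2]
width: 0.657
grip_force: 43.1
time: 37.0
tool_pos: [0.5257, -0.1077, 0.0319]
tcp_rot: [1.9, 1.852, -0.594]
wrist_force: [-1.2, 0.3, 3.7]
width: 0.659
grip_force: 43.4
t 37.0 p [ 0.5257 -0.1077  0.0319] R [[0.022, 1.0, -0.012], [0.82, -0.025, -0.571], [-0.571, 0.002, -0.821]] F [-1.2  0.3  3.7] w 0.659 g 43.381856410896944 q [ 0.12  0.32  2.09 -0.75  0.98  0.65]
shift [-2.8 -1.1  1.9] turn [-0.1 -0.2 -0.3]
```

```bash
python3 -m inch '[0,0,0,0,0,0,62, 0,0,0,0,0,0,66, 0,0,0,0,0,0,74, 0,0,0,0,0,0,82, 0,0,0,0,0,0,82, 0,0,-8,0,0,0,82, 0,0,-12,0,0,0,82, 0,0,-18,0,0,0,82]'
python3 -m inch '[0,0,-25,0,0,0,82, 0,0,-30,0,0,0,82, 0,0,-30,0,0,0,82, 0,0,-20,0,7,0,82, 0,0,0,0,7,0,82, 0,0,0,0,7,0,66, 0,0,0,0,7,0,66, 0,0,0,0,7,0,66]'
python3 -c "
from h import *
s=st();small()
for z in(0,.06):print(ray('top',348,172,z),ray('top',300,183,z))
print('beaker now');b=viewer.read_camera('top')[:,:,::-1].copy();a=cv2.imread('pics/t0.png')
print(cv2.minMaxLoc(cv2.matchTemplate(b[212:312,390:490],a[246:278,424:456],cv2.TM_CCOEFF_NORMED)))
go((.6641,.0527,.14),yaw=88.8)"
```

```text
time: 37.8
tool_pos: [0.5255, -0.0856, 0.0629]
tcp_rot: [1.901, 1.853, -0.595]
wrist_force: [-0.3, -0.9, -0.0]
width: 0.965
grip_force: 0.0
time: 38.6
tool_pos: [0.5285, -0.025, 0.1513]
tcp_rot: [-2.246, -2.195, -0.017]
wrist_force: [-0.2, 0.1, 0.8]
width: 0.773
grip_force: 0.0
t 38.6 p [ 0.5285 -0.025   0.1513] R [[0.023, 1.0, 0.007], [1.0, -0.023, 0.008], [0.008, 0.007, -1.0]] F [-0.2  0.1  0.8] w 0.773 g 0.0 q [-0.1   0.05  2.    0.01  1.08 -0.08]
s1 match 1.0 px [0 0] now [0.6661 0.1354]
s2 match 1.0 px [0 0] now [0.6641 0.0527]
red match 1.0 px [0 0] now [0.5717 0.0815]
[0.74461894 0.12228913 0.        ] [0.71453053 0.24026321 0.        ]
[0.73156501 0.12575504 0.06      ] [0.70275725 0.23870776 0.06      ]
beaker now
(-0.5679672360420227, 0.6340652704238892, (0, 7), (42, 62))
shift [ 84.7 133.5  11.7] turn [ 0.3 -0.3 -0.5]
```

```bash
python3 -m inch '[10.6,16.7,1.5,0.3,-0.3,-0.5,70, 10.6,16.7,1.5,0,0,0,70, 10.6,16.7,1.5,0,0,0,70, 10.6,16.7,1.5,0,0,0,70, 10.6,16.7,1.5,0,0,0,70, 10.6,16.7,1.5,0,0,0,70, 10.6,16.7,1.5,0,0,0,70, 10.6,16.7,1.5,0,0,0,70]'
python3 -m inch '[0,0,0,0,0,0,70, 0,0,10,0,0,0,70, 0,0,10,0,0,0,70, 0,0,10,0,0,0,70, 0,0,0,0,0,0,70, 0,0,0,0,0,0,70, 0,0,0,0,0,0,70, 0,0,0,0,0,0,70]'
python3 -c "
from h import *
s=st();go((.6641,.0527,.030));snap('wrist','w9.png');p=viewer.camera_params('wrist')
for P in((.664,.0527,.06),(.689,.0527,.06),(.664,.0527,0)):print(proj('wrist',P,p))
for P in((.666,.1354,.06),(.666,.1354,0)):print(proj('wrist',P,p))"
```

```text
time: 39.5
tool_pos: [0.6627, 0.0585, 0.1364]
tcp_rot: [2.237, 2.205, -0.008]
wrist_force: [1.5, 0.1, -0.7]
width: 0.813
grip_force: 0.0
time: 40.3
tool_pos: [0.6627, 0.0563, 0.1069]
tcp_rot: [-2.239, -2.203, 0.004]
wrist_force: [0.1, 0.5, -0.1]
width: 0.818
grip_force: 0.0
t 40.3 p [0.6627 0.0563 0.1069] R [[0.016, 1.0, -0.002], [1.0, -0.016, -0.002], [-0.002, -0.002, -1.0]] F [ 0.1  0.5 -0.1] w 0.818 g 0.0 q [ 0.05  0.34  1.74 -0.    1.06  0.07]
shift [-3.4  1.6 76.9] turn [-0.1  0.1  0.3]
[321.64537129 283.67493525]
[374.11180655 282.90220559]
[321.34712215 245.6700385 ]
[323.42623433 100.77016487]
[322.66612648 103.03827348]
```

```bash
python3 -m inch '[-3.4,1.6,12,0,0,0,70, 0,0,14,0,0,0,70, 0,0,14,0,0,0,70, 0,0,14,0,0,0,70, 0,0,12,0,0,0,70, 0,0,7,0,0,0,70, 0,0,4,0,0,0,70, 0,0,0,0,0,0,70]'
python3 -m inch '[0,0,0,0,0,0,60, 0,0,0,0,0,0,30, 0,0,0,0,0,0,30, 0,0,0,0,0,0,30, 0,0,0,0,0,0,30, 0,0,0,0,0,0,30, 0,0,0,0,0,0,30, 0,0,0,0,0,0,30]' 45
python3 -m inch '[0,0,-5,0,0,0,30, 0,0,-10,0,0,0,30, 0,0,-15,0,0,0,30, 0,0,-15,0,0,0,30, 0,0,-15,0,0,0,30, 0,0,-15,0,0,0,30, 0,0,-10,0,0,0,30, 0,0,0,0,0,0,30]'
python3 -c "
from h import *
s=st();go((.510,.170,.115),yaw=89.2);small()"
```

```text
time: 41.15
tool_pos: [0.6632, 0.0529, 0.0285]
tcp_rot: [-2.238, -2.202, 0.007]
wrist_force: [0.8, -0.2, -0.6]
width: 0.819
grip_force: 0.0
time: 41.95
tool_pos: [0.6644, 0.053, 0.0305]
tcp_rot: [2.239, 2.203, -0.004]
wrist_force: [-0.4, 0.4, 6.3]
width: 0.564
grip_force: 47.0
time: 42.75
tool_pos: [0.6657, 0.0531, 0.1173]
tcp_rot: [2.238, 2.202, -0.0]
wrist_force: [1.0, 0.5, -1.6]
width: 0.567
grip_force: 46.8
t 42.75 p [0.6657 0.0531 0.1173] R [[0.016, 1.0, 0.001], [1.0, -0.016, -0.002], [-0.002, 0.001, -1.0]] F [ 1.   0.5 -1.6] w 0.567 g 46.79330519051291 q [ 0.04  0.34  1.73 -0.    1.07  0.06]
shift [ 114.4 -157.5    1.9] turn [ 0.1  0.1 -0.1]
s1 match 1.0 px [0 0] now [0.6661 0.1354]
s2 match 0.92 px [-34  -2] now [0.6673 0.1346]
red match 0.69 px [-2  0] now [0.5716 0.0863]
```

Run:
```python
from h import *
b=cv2.imread('pics/t5.png').astype(int)
for u in(290,330):print(u,b[248:320,u-2:u+3].mean((1,2)).astype(int).tolist())
for v in(252,253,281,284):
    for u in(280,340):print(u,v,ray('top',u,v,.026)[:2])
for P in((.4712,.2158,.028),(.5462,.2158,.028),(.3962,.2158,.028),(.4762,.2158,.024)):print(P,proj('top',P))
im=cv2.imread('pics/t5.png')[240:330,260:380];cv2.imwrite('pics/c10.png',cv2.resize(im,(800,600),interpolation=cv2.INTER_CUBIC))
```

```text
290 [226, 228, 231, 229, 222, 224, 232, 237, 238, 237, 235, 234, 234, 235, 236, 237, 238, 238, 238, 239, 239, 239, 238, 237, 237, 237, 236, 235, 235, 234, 231, 229, 227, 226, 232, 236, 238, 237, 236, 236, 236, 237, 237, 237, 237, 236, 237, 237, 238, 237, 236, 237, 238, 238, 238, 238, 238, 238, 238, 239, 239, 239, 236, 229, 223, 221, 210, 196, 189, 183, 177, 173]
330 [209, 210, 211, 216, 224, 225, 220, 224, 233, 238, 239, 239, 239, 239, 239, 239, 239, 239, 239, 239, 239, 238, 238, 237, 237, 237, 238, 238, 238, 237, 237, 236, 232, 229, 227, 226, 232, 236, 237, 237, 237, 239, 239, 238, 238, 238, 237, 237, 236, 237, 238, 237, 237, 238, 240, 240, 238, 237, 236, 236, 237, 238, 239, 239, 236, 228, 223, 227, 228, 230, 232, 233]
280 252 [0.54104119 0.28352464]
340 252 [0.54401573 0.1401119 ]
280 253 [0.53864615 0.28346079]
340 253 [0.54161952 0.14007388]
280 281 [0.47193377 0.28168232]
340 281 [0.47487458 0.13901496]
280 284 [0.46482572 0.28149283]
340 284 [0.46776308 0.13890214]
(0.4712, 0.2158, 0.028) [307.68534599 281.86146949]
(0.5462, 0.2158, 0.028) [308.36606305 250.36882794]
(0.3962, 0.2158, 0.028) [306.99685006 313.71399266]
(0.4762, 0.2158, 0.024) [307.74463853 279.79775983]
```

```bash
python3 -m inch '[8.5,-11.2,0,0,0,-0.1,30, 17.1,-22.6,0,0,0,0,30, 17.1,-22.6,0,0,0,0,30, 17.1,-22.6,0,0,0,0,30, 17.1,-22.6,0,0,0,0,30, 17.1,-22.6,0,0,0,0,30, 17.1,-22.6,0,0,0,0,30, 8.5,-11.2,0,0,0,0,30]'
python3 -m inch '[0,0,5,0,0,0,30, 0,0,10,0,0,0,30, 0,0,10,0,0,0,30, 0,0,10,0,0,0,30, 0,0,5,0,0,0,30, 0,0,0,0,0,0,30, 0,0,0,0,0,0,30, 0,0,0,0,0,0,30]'
python3 -c "
from h import *
s=st();go((.5095,.175,.0355),yaw=89.0)"
```

```text
time: 43.6
tool_pos: [0.5038, 0.1759, 0.113]
tcp_rot: [-2.233, -2.205, 0.011]
wrist_force: [-0.2, 0.1, -1.8]
width: 0.564
grip_force: 47.0
time: 44.4
tool_pos: [0.5081, 0.1749, 0.075]
tcp_rot: [-2.237, -2.205, 0.004]
wrist_force: [0.1, 0.3, -2.0]
width: 0.564
grip_force: 46.9
t 44.4 p [0.5081 0.1749 0.075 ] R [[0.015, 1.0, -0.002], [1.0, -0.015, -0.002], [-0.002, -0.002, -1.0]] F [ 0.1  0.3 -2. ] w 0.564 g 46.926741243805736 q [ 0.29  0.16  2.04 -0.    0.94  0.3 ]
shift [ 0.2  1.5 39.5] turn [-0.1  0.1  0.2]
```

```bash
python3 -m inch '[0,0.8,6,0,0,0,30, 0,0.7,7,0,0,0,30, 0,0,7,0,0,0,30, 0,0,7,0,0,0,30, 0,0,6,0,0,0,30, 0,0,4,0,0,0,30, 0,0,2,0,0,0,30, 0,0,0,0,0,0,30]'
python3 -m inch '[0,0,1,0,0,0,30, 0,0,0.5,0,0,0,30, 0,0,0,0,0,0,52, 0,0,0,0,0,0,58, 0,0,0,0,0,0,66, 0,0,0,0,0,0,70, 0,0,-6,0,0,0,70, 0,0,-12,0,0,0,70]'
python3 -m inch '[0,0,-20,0,0,0,70, 0,0,-25,0,0,0,70, 0,0,-25,0,0,0,70, 0,0,-5,0,0,0,70, 0,0,0,0,0,0,70, 0,0,0,0,0,0,70, 0,0,0,0,0,0,70, 0,0,0,0,0,0,70]'
python3 -c "
from h import *
s=st();small();go((.6661,.1354,.12),yaw=88.8)"
```

```text
time: 45.2
tool_pos: [0.5086, 0.1747, 0.0352]
tcp_rot: [-2.236, -2.205, 0.007]
wrist_force: [0.5, 0.9, -1.8]
width: 0.569
grip_force: 47.0
time: 46.0
tool_pos: [0.5079, 0.1745, 0.0517]
tcp_rot: [-2.236, -2.204, 0.009]
wrist_force: [-0.3, 0.9, -0.0]
width: 0.816
grip_force: 0.0
time: 46.8
tool_pos: [0.5081, 0.1746, 0.1256]
tcp_rot: [-2.236, -2.204, 0.009]
wrist_force: [-0.5, 0.2, -0.0]
width: 0.817
grip_force: 0.0
t 46.8 p [0.5081 0.1746 0.1256] R [[0.014, 1.0, -0.006], [1.0, -0.014, -0.003], [-0.003, -0.006, -1.0]] F [-0.5  0.2 -0. ] w 0.817 g 0.0 q [ 0.29  0.1   2.   -0.    1.05  0.3 ]
s1 match 0.99 px [0 0] now [0.6661 0.1354]
s2 match 0.91 px [-34  -2] now [0.6673 0.1346]
red match 0.5 px [ 44 -36] now [ 0.6609 -0.0234]
shift [-37.  158.3   5. ] turn [-0.3  0.1  0.4]
```

```bash
python3 -m inch '[-2.6,11.4,0,0,0,0.4,70, -5.3,22.6,0,0,0,0,70, -5.3,22.6,0,0,0,0,70, -5.3,22.6,0,0,0,0,70, -5.3,22.6,0,0,0,0,70, -5.3,22.6,0,0,0,0,70, -5.3,22.6,1,0,0,0,70, -2.6,11.3,4,0,0,0,70]'
python3 -c "
from h import *
s=st();small();go((.6661,.1354,.030),yaw=88.8)"
```

```text
time: 47.65
tool_pos: [0.6695, 0.1338, 0.1217]
tcp_rot: [2.246, 2.196, -0.003]
wrist_force: [-0.4, 0.3, 0.4]
width: 0.819
grip_force: 0.0
t 47.65 p [0.6695 0.1338 0.1217] R [[0.022, 1.0, -0.001], [1.0, -0.022, -0.002], [-0.002, -0.001, -1.0]] F [-0.4  0.3  0.4] w 0.819 g 0.0 q [ 0.16  0.36  1.69 -0.    1.09  0.18]
s1 match 0.54 px [  7 -45] now [0.7769 0.1201]
s2 match 0.58 px [-31 -45] now [0.7729 0.1289]
red match 0.45 px [42 20] now [ 0.5259 -0.0191]
shift [ 2.1 -3.4 90.5] turn [-0.1  0.1 -0.1]
```

```bash
python3 -m inch '[2,-2,10,0,0,0,70, 0,0,16,0,0,0,70, 0,0,16,0,0,0,70, 0,0,16,0,0,0,70, 0,0,15,0,0,0,70, 0,0,11,0,0,0,70, 0,0,6,0,0,0,70, 0,0,0,0,0,0,70]'
python3 -m inch '[0,0,0,0,0,0,60, 0,0,0,0,0,0,30, 0,0,0,0,0,0,30, 0,0,0,0,0,0,30, 0,0,0,0,0,0,30, 0,0,0,0,0,0,30, 0,0,0,0,0,0,30, 0,0,0,0,0,0,30]' 45
python3 -m inch '[0,0,-5,0,0,0,30, 0,0,-10,0,0,0,30, 0,0,-15,0,0,0,30, 0,0,-15,0,0,0,30, 0,0,-15,0,0,0,30, 0,0,-15,0,0,0,30, 0,0,-15,0,0,0,30, 0,0,0,0,0,0,30]'
python3 -c "
from h import *
s=st();go((.5097,.256,.115),yaw=89.)"
```

```text
time: 48.5
tool_pos: [0.6636, 0.1364, 0.0302]
tcp_rot: [-2.243, -2.196, 0.008]
wrist_force: [0.5, 0.4, -0.3]
width: 0.817
grip_force: 0.0
time: 49.3
tool_pos: [0.6657, 0.1367, 0.033]
tcp_rot: [2.245, 2.197, -0.002]
wrist_force: [1.0, 0.0, 5.6]
width: 0.568
grip_force: 47.2
time: 50.1
tool_pos: [0.667, 0.1371, 0.1257]
tcp_rot: [2.243, 2.196, 0.002]
wrist_force: [0.6, -0.7, -2.3]
width: 0.569
grip_force: 46.8
t 50.1 p [0.667  0.1371 0.1257] R [[0.021, 1.0, 0.003], [1.0, -0.021, -0.001], [-0.001, 0.003, -1.0]] F [ 0.6 -0.7 -2.3] w 0.569 g 46.755014571826905 q [ 0.17  0.35  1.69 -0.    1.1   0.19]
shift [ 115.5 -159.9   10.2] turn [ 0.2  0.  -0.2]
```

```bash
python3 -m inch '[8.2,-11.4,0,0,0,-0.2,30, 16.5,-22.8,0,0,0,0,30, 16.5,-22.8,0,0,0,0,30, 16.5,-22.8,0,0,0,0,30, 16.5,-22.8,0,0,0,0,30, 16.5,-22.8,0,0,0,0,30, 16.5,-22.8,0,0,0,0,30, 8.2,-11.4,0,0,0,0,30]'
python3 -m inch '[0,0,5,0,0,0,30, 0,0,10,0,0,0,30, 0,0,10,0,0,0,30, 0,0,10,0,0,0,30, 0,0,5,0,0,0,30, 0,0,0,0,0,0,30, 0,0,0,0,0,0,30, 0,0,0,0,0,0,30]'
python3 -c "
from h import *
s=st();go((.5097,.256,.038),yaw=89.0)"
```

```text
time: 50.9
tool_pos: [0.5034, 0.2558, 0.1203]
tcp_rot: [-2.237, -2.201, 0.011]
wrist_force: [0.3, -0.4, -1.8]
width: 0.563
grip_force: 46.9
time: 51.7
tool_pos: [0.5076, 0.2549, 0.0824]
tcp_rot: [-2.241, -2.201, 0.004]
wrist_force: [-0.7, -0.6, -1.4]
width: 0.567
grip_force: 46.9
t 51.7 p [0.5076 0.2549 0.0824] R [[0.018, 1.0, -0.002], [1.0, -0.018, -0.001], [-0.002, -0.002, -1.0]] F [-0.7 -0.6 -1.4] w 0.567 g 46.92540541815106 q [ 0.42  0.2   1.97 -0.    0.97  0.44]
shift [ 1.2  2.1 44.4] turn [-0.1  0.1 -0. ]
```

Place it, then back off and up, clear of everything, for the final look.

```bash
python3 -m inch '[1,1,6,0,0,0,30, 0,1,8,0,0,0,30, 0,0,8,0,0,0,30, 0,0,8,0,0,0,30, 0,0,7,0,0,0,30, 0,0,5,0,0,0,30, 0,0,2.5,0,0,0,30, 0,0,0,0,0,0,30]'
python3 -m inch '[0,0,1,0,0,0,30, 0,0,0.5,0,0,0,30, 0,0,0,0,0,0,52, 0,0,0,0,0,0,58, 0,0,0,0,0,0,66, 0,0,0,0,0,0,70, 0,0,-6,0,0,0,70, 0,0,-12,0,0,0,70]'
python3 -m inch '[0,0,-20,0,0,0,70, 0,0,-25,0,0,0,70, 0,0,-25,0,0,0,70, 0,0,-30,0,0,0,70, 0,0,-30,0,0,0,70, -30,-5,-30,0,0,0,70, -40,-5,0,0,0,0,70, -40,-5,0,0,0,0,70]'
python3 -m inch '[-40,-5,0,0,0,0,70, -40,-5,0,0,0,0,70, -40,-5,0,0,0,0,70, -40,-5,0,0,0,0,70, -40,-5,0,0,0,0,70, -40,-5,0,0,0,0,70, -40,-5,0,0,0,0,70, -40,-5,0,0,0,0,70]'
python3 -c "
from h import *
s=st();snap('scene','s9.png');snap('top','t9.png')
im=np.vstack([np.hstack([cv2.resize(cv2.imread('pics/t9.png')[210:320,240:390],(400,293)),cv2.resize(cv2.imread('pics/t9.png')[190:300,345:465],(400,293))]),cv2.resize(cv2.imread('pics/s9.png')[190:380,200:500],(800,307))[:,:,:]]);cv2.imwrite('pics/c11.png',im);print(im.shape)"
```

```text
time: 52.5
tool_pos: [0.5089, 0.2558, 0.0373]
tcp_rot: [-2.24, -2.201, 0.006]
wrist_force: [0.7, 0.2, -0.7]
width: 0.571
grip_force: 46.9
time: 53.3
tool_pos: [0.508, 0.2553, 0.0534]
tcp_rot: [-2.24, -2.2, 0.009]
wrist_force: [0.5, 0.6, -0.2]
width: 0.823
grip_force: 0.0
time: 54.1
tool_pos: [0.4936, 0.1459, 0.2174]
tcp_rot: [2.238, 2.202, 0.001]
wrist_force: [-0.8, -0.2, -0.2]
width: 0.818
grip_force: 0.0
time: 54.9
tool_pos: [0.4466, -0.1746, 0.2164]
tcp_rot: [2.24, 2.201, -0.004]
wrist_force: [1.2, -0.4, -0.9]
width: 0.821
grip_force: 0.0
t 54.9 p [ 0.4466 -0.1746  0.2164] R [[0.018, 1.0, -0.001], [1.0, -0.018, -0.003], [-0.003, -0.001, -1.0]] F [ 1.2 -0.4 -0.9] w 0.821 g 0.0 q [-0.42 -0.1   2.03 -0.    1.22 -0.4 ]
(600, 800, 3)
```

View pics/c11.png

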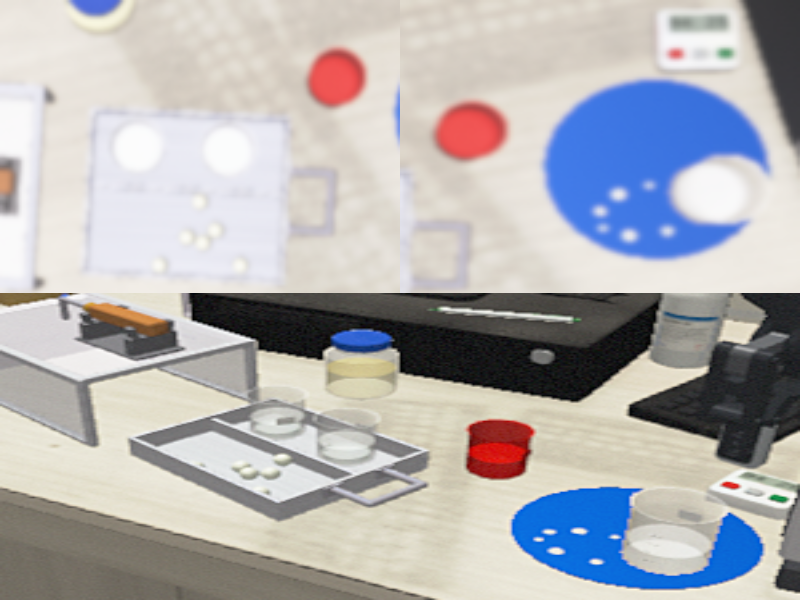

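The final picture shows six balls in the wide trough: (200,202), (215,230), (187,237), (202,242), (160,264) and (239,264). Both small beakers stand in the bay at (137,147) and (227,150). The larger beaker is upright and empty on its mat at (712,190), and the hook is in its rest. The tray is about 3 cm clear of the cover, and the jar and timer haven't moved.

```bash
python3 -c "
from workcell import job;print(job.finish_job())"
```

```text
the job is handed in; nothing more can be done
None
```

I handed the job in at about 55 s with everything done as asked: tray about 3 cm clear of the cover, hook back in its rest, six balls in the wide trough, the larger beaker upright and empty on its mat, both small beakers upright in the narrow bay, jar and timer untouched; no verdict came back.

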